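Lay the tall hand lamp down against the stop bar

ROBOT

A 6-joint arm with a two-finger parallel gripper is mounted at the origin on the work surface. World frame = base frame: x ahead of the robot, y to its left, z up, the work surface at z = 0. Lengths are in m, angles in rad, forces in N, time in s.
With the tool pointing down it reaches from about 0.275 to 0.725 m from the base axis. Payload 5.6 kg.
Tool frame: the origin (TCP) lies midway between the tips of the shut fingers; the grasp point (between the pads) lies 19 mm behind it (robot.grip_point_offset is the z of the grasp point in the tool frame, in m); z points along the fingers, y is the line along which they close (so a half turn about z gives the same grasp; the last joint's range is limited). The gripper opens to 85 mm and grips with 20 to 120 N. Pads are 22 mm wide; open, the fingers measure 114 mm over their backs; the gripper's body (76 mm by 85 mm) begins 54 mm behind the grasp point. The pads swing forward as they close: fully open they stand 13 mm farther back than shut.
Start: joints at [1.513, 0.255, 0.108, 0, -1.424, -0.285], TCP at [0.185, 0.518, 0.231] pointing down, gripper open.
Joint ranges: [-2.95, 2.95], [-1.21, 1.97], [-1.09, 1.5], [-2.87, 1.71], [-2.94, -0.07], [-3.05, 3.05]. Speed limits (rad/s): [2.57, 2.57, 3.14, 3.14, 3.14, 3.14].

INTERFACE

Orientations are given as a unit quaternion [x, y, z, w].
In Python, from plant import robot gives the robot as it stands.
- The arm moves only by the tool drive_tool, never from a script. Its argument "deltas" is a list of rows, each an object of numbers: "x", "y", "z": the shift along the tool's x, y, z in cm; "yaw": the turn about the tool's z in degrees; "gripper": the finger opening in cm, from 0 to 8.54. In form: [{"x": .., "y": .., "z": .., "yaw": .., "gripper": ..}, ...]. A call has 1 to 20 rows; each row shifts and turns the commanded pose from where the row before left it, along the tool's axes as they then stand; what a row does not reach is not made up. A row lasts 1/10 s, in which the tool goes at most 50 mm and 8.59 degrees, less where a joint would pass 70% of its speed; a pose out of reach is approached as far as the arm can. A call with a gripper value outside its range is refused whole. The fingers move at their own pace and stop on an object; "grip_force" is the grip in N (left out, the last holds). Time passes only in rows, so rows that do not move let the fingers close. It gives the time, the measured TCP pose, the force, the opening and the grip force at its end, in the units of the state.
- robot.state(): the state, without advancing time (a new reading comes with each control period).
- robot.grab_frame(name): name is "side" or "top" or "wrist"; returns a dict with "pixels" (420x560x3 uint8, red, green, blue), "fov_y" (degrees; the focal length in pixels is half the picture's height over the tangent of half this angle, whatever the lens; pixels are square), "cx", "cy" (the principal point, pixels), "R" (3x3) and "t" (3): a world point X has camera coordinates R X + t; the wrist camera has in their place "T_tool_cam" (4x4, takes a point from camera to tool coordinates, whose origin is the TCP and whose axes are the flange's). Camera axes: x right, y down, z forward; pixel columns grow to the right and rows downward; lengths in m; the calibration is good to about 2 mm. A picture is of the moment at which its call begins: read the wrist's pose just before it. There is no depth.
- robot.finish_job(): hands the job in; it is judged then, once.
The state is a dict: "t": time; "q": joint angles; "qvel": joint speeds; "joint_efforts": joint torques, N m; "eef_pos": TCP position; "eef_rot": TCP orientation; "contact_force": force on the tool from outside, world axes, zero at the start; "torque": the same for the moment, N m; "finger_gap": finger opening in m; "grasp_force": force on a finger pad.
Only numpy, scipy, OpenCV 4.12 (cv2) and the standard library are available. Lean on these libraries where they do the work, as an engineer would, in place of code of your own. Each camera call takes 0.05 s, during which the arm holds its last target. There are 200 camera calls.

TASK

Two grey hand lamps stand on the black assembly mat. Push the taller one over onto its back, so that it lies flat with its lens facing up, then push it along the mat until its carry handle butts squarely against the aluminium stop bar. Do it all by pushing: never lift the lamp off the mat, and leave the shorter lamp and everything else on the bench where it is.

Things in the scene. Friction and masses are not known exactly. Their poses are not given: they have to be found in the camera images.
- lamp: Taller hand lamp, 150 mm tall with handle, 84 wide (its y), 64 deep (its x), 0.4 to 0.85 kg, loose, upright on the mat. Origin: centre of its underside; z up through the lamp, x out of its flat back (lens faces -x, roughly to the robot). Grey body 115 mm tall, black handle on top. The lens, 60 mm across, is centred 60 mm up and stands 10 mm proud. Lying, it is 64 mm high (74 at the lens).
- lamp_handle (a point): Middle of the handle bar's top face, 150 mm above the lamp's underside: the end that must meet the stop bar. The bar is as wide as the lamp, 16 mm deep (x -8 to +8 mm of the lamp), 134 to 150 mm up, on two 12 mm end posts, open beneath. Pushed here towards its back, the lamp passes its balance after about 70 mm and falls onto its back by itself.
- lamp_heel (a point): Middle of the lamp's rear lower edge (underside meets back), on which it pivots; it stays down on the mat while the lamp is tipped and pushed. Once the lamp lies, its underside faces the robot.
- stop: Black rubber mat, 3 mm thick, fixed, with an aluminium stop bar across its far end. Origin: on the bench top under the middle of the bar's near face; x away from the robot, square to that face, y along the bar, z up. Bar 400 mm long, 55 mm high. The mat reaches 330 mm to -x and 210 mm to either side. The lamps stand on it about 100 mm left and right of the middle, in either order.
- short_lamp: The shorter hand lamp, same make: 102 mm tall in all, 70 mm wide, 64 mm deep, standing upright on the mat beside the taller one. Origin: centre of its underside. Leave it.
- lens_ring: Loose aluminium ring, 40 mm across, 10 mm high, flat on the mat between the lamps. Origin: centre of its underside. Leave it.
- dish: Small steel dish, 96 mm across, 26 mm high, on the bench left of the mat. Origin: centre of its underside. Leave it.
- film_roll: Upright hand roll of white film, 84 mm across, 168 mm tall with its grey grip, on the bench left of the mat. Origin: centre of its underside. Leave it.
- pliers: Blue-handled pliers, about 135 mm long, 12 mm high, lying right of the mat. Origin: underside, near the joint. Leave them.
Mind the look-alikes: they are no part of the job. What is shaped like the lamp but green is not meant.

How it is judged:
By the outcome, as a careful person would: the job done as asked, in the order asked, and still so for the second after the job is handed in, with the robot touching nothing.
It also fails if it takes over 46 s, if anything falls off the work surface, if the arm or the gripper's body presses on something with over 40 N, if the wrist force passes 120 N, or if a joint passes its speed limit or range.

## Working session

There is one attempt and no reset: what is moved stays moved. The work goes in short steps, Python scripts to look and compute and a tool call to move; the robot and the scene stay as the last step left them, time stands still between calls to the robot, and variables do not carry over. Pictures are saved under pics/ and viewed, at most 10 in all, crops included, and the job is handed in when it is done.

Besides the shell and the picture viewer there is one more tool, called after "Call:" as name([rows], argument=value, ...), one row to a line, values as JSON. drive_tool: Moves the arm, as the interface text tells. Its arguments: {"type":"object","properties":{"deltas":{"type":"array","items":{"type":"object","properties":{"x":{"type":"number"},"y":{"type":"number"},"z":{"type":"number"},"yaw":{"type":"number"},"gripper":{"type":"number"}}}},"grip_force":{"type":"number"}},"required":["deltas"]}

```bash
mkdir -p pics; cat > h.py <<'E'
import numpy as np, cv2
from plant import robot
def grab(n,f):
    d=robot.grab_frame(n); cv2.imwrite('pics/'+f,cv2.cvtColor(d['pixels'],cv2.COLOR_RGB2BGR))
    if 'R' in d: np.savez('pics/'+f+'.npz',R=d['R'],t=d['t'],f=210/np.tan(np.radians(d['fov_y'])/2),cx=d['cx'],cy=d['cy'])
    return d
def ray(f,uv,z):
    c=np.load('pics/'+f+'.npz'); R,t=c['R'],c['t']
    o=-R.T@t; d=R.T@np.array([(uv[0]-c['cx'])/c['f'],(uv[1]-c['cy'])/c['f'],1])
    return o+d*(z-o[2])/d[2]
def proj(f,X):
    c=np.load('pics/'+f+'.npz'); p=c['R']@np.array(X)+c['t']
    return p[:2]/p[2]*c['f']+[c['cx'],c['cy']]
E
python3 - <<'E'
from h import *
for n in('top','side'):
    d=grab(n,n+'0.png'); print(n,d.get('fov_y'),np.round(-np.array(d['R']).T@d['t'],3), [k for k in d])
s=robot.state();print({k:np.round(v,3) for k,v in s.items()})
a=cv2.imread('pics/top0.png');b=cv2.imread('pics/side0.png')
E
```

```text
top 43.67667449264577 [0.202 0.043 1.494] ['pixels', 'fov_y', 'cx', 'cy', 'R', 't']
side 48.785150124569796 [0.432 0.904 1.065] ['pixels', 'fov_y', 'cx', 'cy', 'R', 't']
{'t': np.float64(0.1), 'q': array([ 1.513,  0.256,  0.107, -0.   , -1.424, -0.285]), 'qvel': array([ 0.   , -0.001,  0.004,  0.001, -0.001,  0.   ]), 'joint_efforts': array([-2.0000e-03, -3.8760e+01,  2.3847e+01,  5.3780e+00, -4.0000e-03,
        0.0000e+00]), 'eef_pos': array([0.185, 0.518, 0.231]), 'eef_rot': array([ 0.985, -0.171, -0.   ,  0.001]), 'contact_force': array([-0.59 ,  0.588,  0.67 ]), 'torque': array([-0.021,  0.007,  0.01 ]), 'grasp_force': np.float64(0.0), 'finger_gap': np.float64(0.085)}
```

View pics/top0.png

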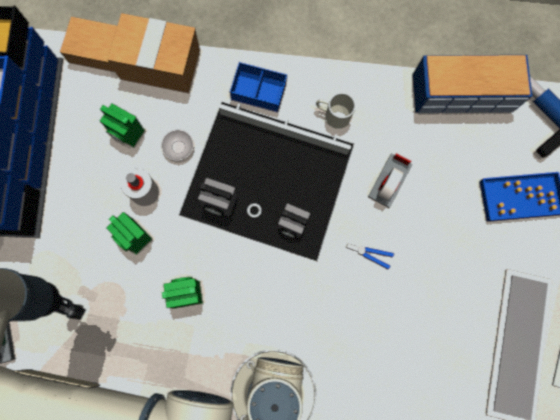

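View pics/side0.png

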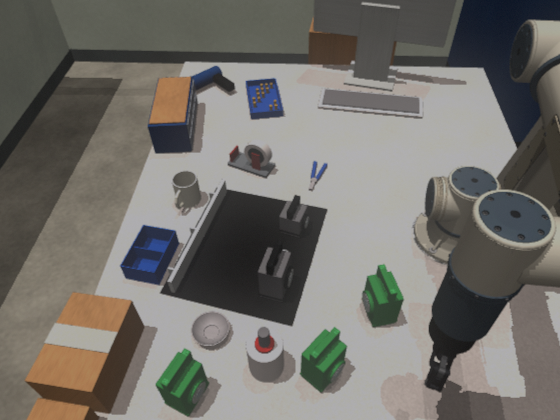

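Top view: two grey lamps on the mat, the left one at (215,197) and the right one at (293,220), with the ring at (254,211) and the bar from (222,108) to (352,147). Side view: the left lamp at (275,272) looks larger than the right one at (293,217).

Look-alikes: the short lamp at top (293,220), and green lamps at (122,124), (128,232) and (182,292). I choose the left grey lamp at (215,197) and will check it in a crop.

```bash
python3 - <<'E'
import cv2,numpy as np
a=cv2.imread('pics/top0.png')[90:270,170:370];b=cv2.imread('pics/side0.png')[175:325,160:340]
a=cv2.resize(a,None,fx=3,fy=3,interpolation=cv2.INTER_CUBIC);cv2.imwrite('pics/c1.png',a)
b=cv2.resize(b,None,fx=4,fy=4,interpolation=cv2.INTER_CUBIC);cv2.imwrite('pics/c2.png',b)
E
```

```text
(no output)
```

View pics/c1.png

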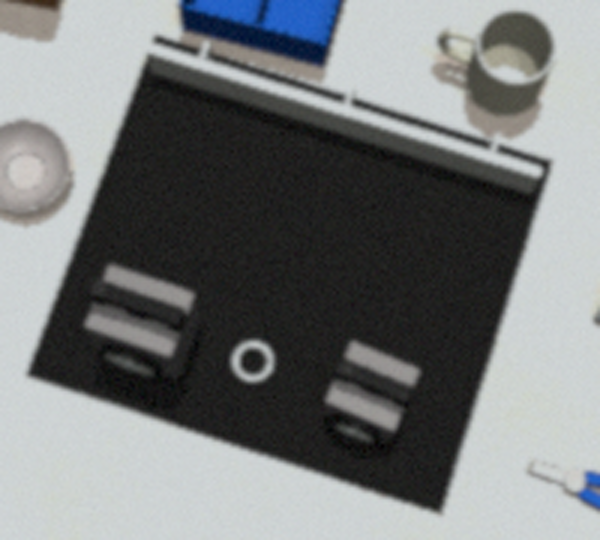

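View pics/c2.png

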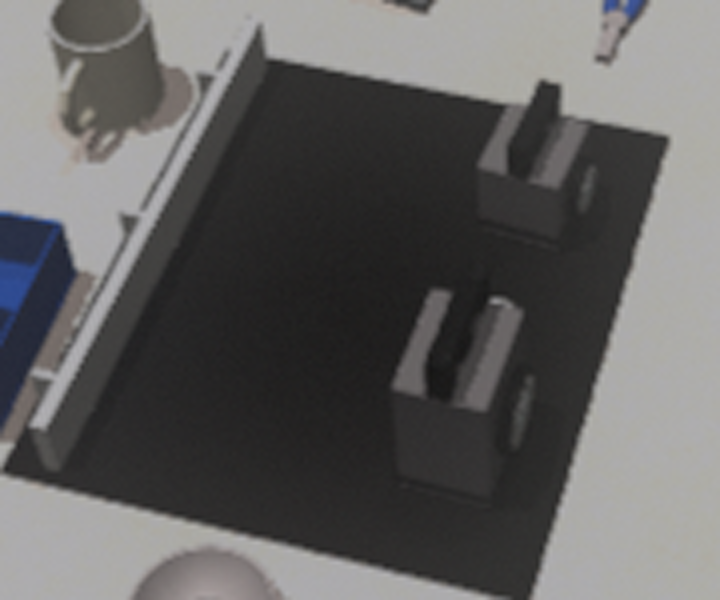

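Crops: the left lamp is clearly taller and bigger, so it is the target. Its body-top corners in crop 1 are (107,265), (195,292), (172,356) and (84,327). The bar's near top edge runs from (148,56) to (543,178).

```bash
python3 - <<'E'
from h import *
T=lambda u,v,z:ray('top0.png',((u+.5)/3-.5+170,(v+.5)/3-.5+90),z)
S=lambda u,v,z:ray('side0.png',((u+.5)/4-.5+160,(v+.5)/4-.5+175),z)
r=lambda x:np.round(x,4)
bl,br=T(148,56,.055),T(543,178,.055)
nl,nr=T(30,377,.003),T(440,512,.003)
print('bar',r(bl),r(br),np.linalg.norm(bl-br),'near',r(nl),r(nr),np.linalg.norm(nl-nr))
a=(bl-br)/np.linalg.norm(bl-br);b=(nl-nr)/np.linalg.norm(nl-nr)
print('yaw bar',np.degrees(np.arctan2(-a[0],a[1])),'near',np.degrees(np.arctan2(-b[0],b[1])))
print('side bar', r(S(30,430,.055)),r(S(255,25,.055)),'corners',r(S(668,136,.003)),r(S(530,600,.003)))
for n,z,c in(('tall',.118,[(107,265),(195,292),(172,356),(84,327)]),('short',.07,[(350,340),(420,366),(402,432),(326,402)])):
    P=[T(u,v,z) for u,v in c]; print(n,[r(p[:2]) for p in P],r(np.mean(P,0)))
    d=(P[0]-P[1]);e=P[3]-P[2];print(np.linalg.norm(d),np.linalg.norm(P[0]-P[3]),[np.degrees(np.arctan2(-v[0],v[1])) for v in(d,e)])
P=[S(u,v,.118) for u,v in[(437,290),(390,388),(490,410),(523,305)]];print('tall side',[r(p[:2]) for p in P],r(np.mean(P,0)))
print('ring',r(T(253,361,.01)),'handle',r(T(137,304,.153)))
E
```

```text
bar [0.7756 0.2426 0.055 ] [ 0.6949 -0.1495  0.055 ] 0.4002426306543574 near [0.4568 0.3199 0.003 ] [ 0.3713 -0.0851  0.003 ] 0.4139368670096592
yaw bar -11.625274642510503 near -11.920669792541972
side bar [0.7876 0.2475 0.055 ] [ 0.6968 -0.1378  0.055 ] corners [ 0.3695 -0.0833  0.003 ] [0.4574 0.3238 0.003 ]
tall [array([0.5469, 0.2445]), array([0.5309, 0.1623]), array([0.4702, 0.1754]), array([0.4877, 0.2572])] [0.5089 0.2098 0.118 ]
0.08368645622935265 0.06056555813460869 [np.float64(-11.037306328423181), np.float64(-12.081939907015325)]
short [array([0.513 , 0.0181]), array([ 0.4958, -0.0487]), array([ 0.4327, -0.0381]), array([0.4526, 0.034 ])] [ 0.4735 -0.0086  0.07  ]
0.06896326047850405 0.06247751124587373 [np.float64(-14.433282954204838), np.float64(-15.441046357976603)]
tall side [array([0.5257, 0.1672]), array([0.5485, 0.2455]), array([0.4855, 0.2586]), array([0.4694, 0.1765])] [0.5072 0.2119 0.118 ]
ring [0.4951 0.1077 0.01  ] handle [0.5061 0.2085 0.153 ]
```

Call:
drive_tool([
  {"yaw": -4, "gripper": 4},
  {"yaw": -4},
  {"x": 2.4, "y": 1.7},
  {"x": 2.4, "y": 1.7},
  {"x": 2.4, "y": 1.7},
  {"x": 2.4, "y": 1.7},
  {"x": 2.4, "y": 1.7},
  {"x": 2.4, "y": 1.7},
  {"x": 2.4, "y": 1.7},
  {"x": 2.4, "y": 1.7},
  {"x": 2.4, "y": 1.7},
  {"x": 2.4, "y": 1.7},
  {"x": 2.4, "y": 1.7},
  {"x": 2.4, "y": 1.7},
  {"x": 2.4, "y": 1.7},
  {"x": 2.2, "y": 1.4},
  {},
  {},
])

```text
validation failed for argument at $.de...
```

```bash
cat >> h.py <<'E'
P0=np.array([.735,.0465]);psi=np.radians(-11.7);RS=np.array([[np.cos(psi),-np.sin(psi)],[np.sin(psi),np.cos(psi)]])
def stop(p): return RS.T@(np.array(p)[:2]-P0)
def tool():
    from scipy.spatial.transform import Rotation as Ro
    s=robot.state();x=Ro.from_quat(s['eef_rot']).as_matrix()[:,0]
    print('t',round(float(s['t']),2),'stop',np.round(stop(s['eef_pos']),4),'z',round(s['eef_pos'][2],4),'yaw',np.degrees(np.arctan2(x[1],x[0])).round(2),'F',np.round(s['contact_force'],1),s['finger_gap'])
E
python3 -c "
from h import *
tool()"
```

```text
t 0.1 stop [-0.6344  0.3497] z 0.2305 yaw -19.64 F [-0.6  0.6  0.7] 0.08540949021830721
```

Call:
drive_tool([
  {"x": 0, "y": 0, "z": 0, "yaw": -4, "gripper": 4},
  {"x": 0, "y": 0, "z": 0, "yaw": -4, "gripper": 4},
  {"x": 2.4, "y": 1.7, "z": 0, "yaw": 0, "gripper": 4},
  {"x": 2.4, "y": 1.7, "z": 0, "yaw": 0, "gripper": 4},
  {"x": 2.4, "y": 1.7, "z": 0, "yaw": 0, "gripper": 4},
  {"x": 2.4, "y": 1.7, "z": 0, "yaw": 0, "gripper": 4},
  {"x": 2.4, "y": 1.7, "z": 0, "yaw": 0, "gripper": 4},
  {"x": 2.4, "y": 1.7, "z": 0, "yaw": 0, "gripper": 4},
  {"x": 2.4, "y": 1.7, "z": 0, "yaw": 0, "gripper": 4},
  {"x": 2.4, "y": 1.7, "z": 0, "yaw": 0, "gripper": 4},
  {"x": 2.4, "y": 1.7, "z": 0, "yaw": 0, "gripper": 4},
  {"x": 2.4, "y": 1.7, "z": 0, "yaw": 0, "gripper": 4},
  {"x": 2.4, "y": 1.7, "z": 0, "yaw": 0, "gripper": 4},
  {"x": 2.4, "y": 1.7, "z": 0, "yaw": 0, "gripper": 4},
  {"x": 2.4, "y": 1.7, "z": 0, "yaw": 0, "gripper": 4},
  {"x": 2.2, "y": 1.4, "z": 0, "yaw": 0, "gripper": 4},
  {"x": 0, "y": 0, "z": 0, "yaw": 0, "gripper": 4},
  {"x": 0, "y": 0, "z": 0, "yaw": 0, "gripper": 4},
])

```text
t: 1.9
eef_pos: [0.4645, 0.22, 0.2307]
eef_rot: [0.995, -0.102, -0.001, 0.0]
contact_force: [0.2, 0.3, -0.1]
finger_gap: 0.04
grasp_force: 0.0
```

```bash
python3 -c "
from h import *
tool()"
```

```text
t 1.9 stop [-0.3001  0.115 ] z 0.2307 yaw -11.72 F [ 0.2  0.3 -0.1] 0.04002376151390076
```

Call:
drive_tool([
  {"x": 0, "y": 0, "z": 1.8, "yaw": 0, "gripper": 4},
  {"x": 0, "y": 0, "z": 1.8, "yaw": 0, "gripper": 4},
  {"x": 0, "y": 0, "z": 1.8, "yaw": 0, "gripper": 4},
  {"x": 0, "y": 0, "z": 1.8, "yaw": 0, "gripper": 4},
  {"x": 0, "y": 0, "z": 1.2, "yaw": 0, "gripper": 4},
  {"x": 0, "y": 0, "z": 0.6, "yaw": 0, "gripper": 4},
  {"x": 0.8, "y": 0, "z": 0, "yaw": 0, "gripper": 4},
  {"x": 0.8, "y": 0, "z": 0, "yaw": 0, "gripper": 4},
  {"x": 0.4, "y": 0, "z": 0, "yaw": 0, "gripper": 4},
  {"x": 0.4, "y": 0, "z": 0, "yaw": 0, "gripper": 4},
  {"x": 0.4, "y": 0, "z": 0, "yaw": 0, "gripper": 4},
  {"x": 0.4, "y": 0, "z": 0, "yaw": 0, "gripper": 4},
  {"x": 0.4, "y": 0, "z": 0, "yaw": 0, "gripper": 4},
])

```text
t: 3.2
eef_pos: [0.4999, 0.2131, 0.1414]
eef_rot: [0.995, -0.101, -0.0, 0.0]
contact_force: [-1.4, 0.2, 1.3]
finger_gap: 0.0399
grasp_force: 1.0
```

```bash
python3 -c "
from h import *
tool();grab('side','s1.png')
cv2.imwrite('pics/c3.png',cv2.resize(cv2.imread('pics/s1.png')[150:330,160:400],None,fx=3,fy=3))"
```

```text
t 3.2 stop [-0.264   0.1155] z 0.1414 yaw -11.64 F [-1.4  0.2  1.3] 0.039897861894130374
```

View pics/c3.png

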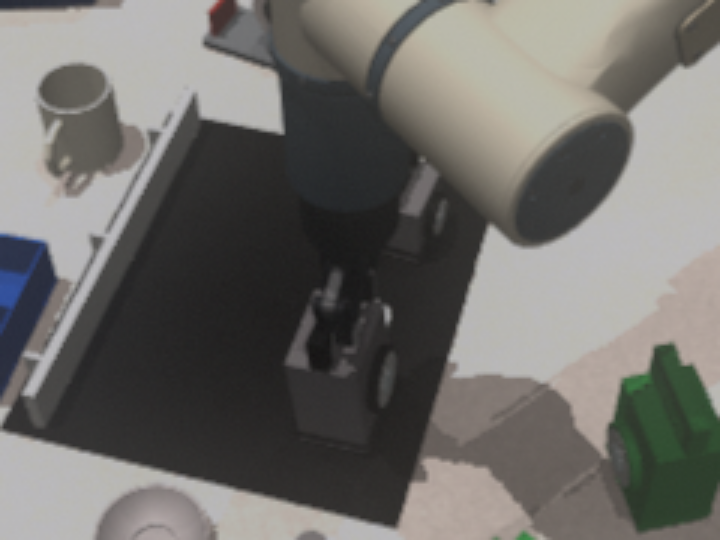

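The side view shows the lamp still upright at crop (340,390), with the fingers just against the handle at (335,300). I'll push it over.

Call:
drive_tool([
  {"x": 0.6, "y": 0, "z": 0, "yaw": 0, "gripper": 4},
  {"x": 0.6, "y": 0, "z": 0, "yaw": 0, "gripper": 4},
  {"x": 0.6, "y": 0, "z": 0, "yaw": 0, "gripper": 4},
  {"x": 0.6, "y": 0, "z": 0, "yaw": 0, "gripper": 4},
  {"x": 0.6, "y": 0, "z": 0, "yaw": 0, "gripper": 4},
])

```text
t: 3.75
eef_pos: [0.5299, 0.2069, 0.1413]
eef_rot: [0.995, -0.101, 0.0, 0.0]
contact_force: [-0.7, -0.2, 0.7]
finger_gap: 0.0403
grasp_force: 0.5
```

```bash
python3 -c "
from h import *
tool();grab('side','s2.png')
cv2.imwrite('pics/c4.png',cv2.resize(cv2.imread('pics/s2.png')[150:330,160:400],None,fx=3,fy=3))"
```

```text
t 3.75 stop [-0.2334  0.1155] z 0.1413 yaw -11.65 F [-0.7 -0.2  0.7] 0.04027268019717081
```

View pics/c4.png

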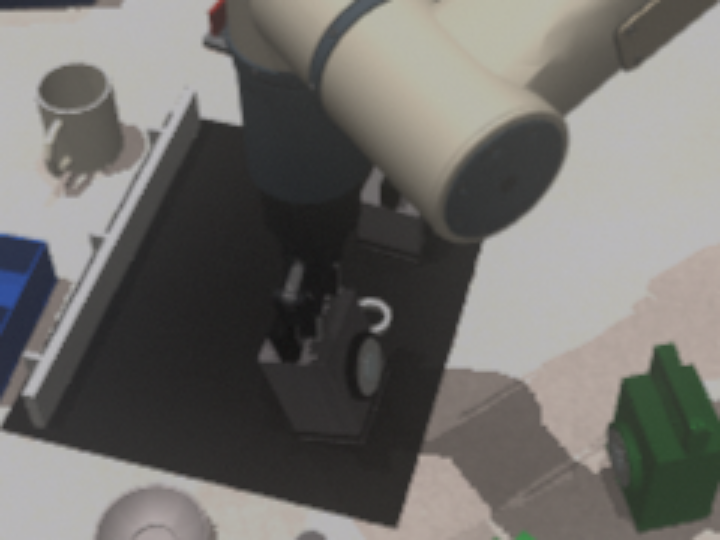

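The lamp is tipping cleanly about its heel (crop (335,440)), so I continue past balance.

Call:
drive_tool([
  {"x": 0.6, "y": 0, "z": 0, "yaw": 0, "gripper": 4},
  {"x": 0.6, "y": 0, "z": 0, "yaw": 0, "gripper": 4},
  {"x": 0.6, "y": 0, "z": 0, "yaw": 0, "gripper": 4},
  {"x": 0.6, "y": 0, "z": 0, "yaw": 0, "gripper": 4},
  {"x": 0.6, "y": 0, "z": 0, "yaw": 0, "gripper": 4},
  {"x": 0.6, "y": 0, "z": 0, "yaw": 0, "gripper": 4},
  {"x": 0.4, "y": 0, "z": 0, "yaw": 0, "gripper": 4},
  {"x": 0, "y": 0, "z": 0, "yaw": 0, "gripper": 4},
  {"x": 0, "y": 0, "z": 0, "yaw": 0, "gripper": 4},
  {"x": 0, "y": 0, "z": 0, "yaw": 0, "gripper": 4},
  {"x": 0, "y": 0, "z": 0, "yaw": 0, "gripper": 4},
  {"x": 0, "y": 0, "z": 0, "yaw": 0, "gripper": 4},
])

```text
t: 5.0
eef_pos: [0.5682, 0.1991, 0.1414]
eef_rot: [0.995, -0.101, 0.0, -0.0]
contact_force: [-0.8, 0.1, -0.3]
finger_gap: 0.0401
grasp_force: 0.0
```

Call:
drive_tool([
  {"x": 0, "y": 0, "z": -1.5, "yaw": 0, "gripper": 4},
  {"x": -1, "y": 0, "z": -1.5, "yaw": 0, "gripper": 4},
  {"x": -2, "y": 0, "z": -1, "yaw": 0, "gripper": 4},
  {"x": -2, "y": 0, "z": 0, "yaw": 0, "gripper": 4},
  {"x": -2, "y": 0, "z": 0, "yaw": 0, "gripper": 4},
  {"x": -2, "y": 0, "z": 0, "yaw": 0, "gripper": 4},
  {"x": -1, "y": 0, "z": 0, "yaw": 0, "gripper": 4},
  {"x": 0, "y": 0, "z": 0, "yaw": 0, "gripper": 4},
])

```text
t: 5.8
eef_pos: [0.4695, 0.2196, 0.1823]
eef_rot: [0.995, -0.101, 0.0, -0.001]
contact_force: [0.9, -0.0, 0.5]
finger_gap: 0.0403
grasp_force: 0.0
```

```bash
python3 -c "
from h import *
tool();grab('side','s3.png');grab('top','t3.png')
a=cv2.resize(cv2.imread('pics/s3.png')[180:320,160:340],None,fx=3,fy=3,interpolation=2)
b=cv2.resize(cv2.imread('pics/t3.png')[95:215,180:260],None,fx=3.5,fy=3.5,interpolation=2)[:420,:255]
cv2.imwrite('pics/c5.png',np.hstack([a,b]));print(a.shape,b.shape)"
```

```text
t 5.8 stop [-0.2951  0.1157] z 0.1823 yaw -11.55 F [ 0.9 -0.   0.5] 0.04029312683990204
(420, 540, 3) (420, 255, 3)
```

View pics/c5.png

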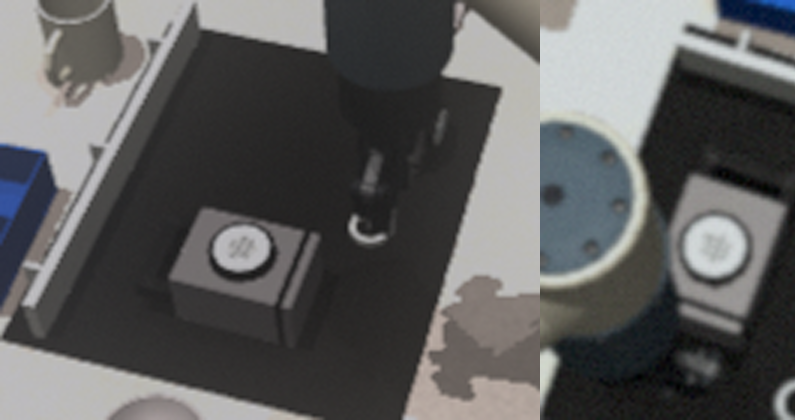

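The lamp lies flat with its lens up, lens centre at crop (240,248). The ring and the short lamp are untouched. Now I measure the lying pose.

```bash
python3 -c "
from h import *
for u,v in[(205,207),(168,283),(284,310),(321,237)]: print('side',np.round(stop(ray('s3.png',((u+.5)/3-.5+160,(v+.5)/3-.5+180),.067)),4))
for u,v in[(695-540,173),(788-540,204),(740-540,332),(676-540,308)]: print('top',np.round(stop(ray('t3.png',((u+.5)/3.5-.5+180,(v+.5)/3.5-.5+95),.067)),4))
print('lens',stop(ray('s3.png',(160+240/3,180+246/3),.077)),stop(ray('t3.png',(180+175/3.5,95+247/3.5),.077)))
"
```

```text
side [-0.1101  0.0714]
side [-0.1072  0.1585]
side [-0.2133  0.1593]
side [-0.2218  0.077 ]
top [-0.1025  0.1486]
top [-0.1039  0.0682]
top [-0.2173  0.0709]
top [-0.2145  0.126 ]
lens [-0.15940387  0.1123662 ] [-0.15991529  0.10992748]
```

Call:
drive_tool([
  {"x": 0, "y": 0.3, "z": 2.5, "yaw": 0, "gripper": 4},
  {"x": 0, "y": 0, "z": 2.5, "yaw": 0, "gripper": 4},
  {"x": 0, "y": 0, "z": 2.5, "yaw": 0, "gripper": 4},
  {"x": 0, "y": 0, "z": 2.5, "yaw": 0, "gripper": 4},
  {"x": 0, "y": 0, "z": 2.5, "yaw": 0, "gripper": 4},
  {"x": 0, "y": 0, "z": 2, "yaw": 0, "gripper": 4},
  {"x": 0, "y": 0, "z": 1.2, "yaw": 0, "gripper": 4},
  {"x": 1, "y": 0, "z": 0, "yaw": 0, "gripper": 4},
  {"x": 1.5, "y": 0, "z": 0, "yaw": 0, "gripper": 4},
  {"x": 1.5, "y": 0, "z": 0, "yaw": 0, "gripper": 4},
  {"x": 1, "y": 0, "z": 0, "yaw": 0, "gripper": 4},
  {"x": 0.5, "y": 0, "z": 0, "yaw": 0, "gripper": 4},
  {"x": 0.4, "y": 0, "z": 0, "yaw": 0, "gripper": 4},
  {"x": 0.4, "y": 0, "z": 0, "yaw": 0, "gripper": 4},
  {"x": 0.4, "y": 0, "z": 0, "yaw": 0, "gripper": 4},
  {"x": 0.4, "y": 0, "z": 0, "yaw": 0, "gripper": 4},
])

```text
t: 7.5
eef_pos: [0.5374, 0.2017, 0.0238]
eef_rot: [0.995, -0.102, -0.002, 0.001]
contact_force: [-6.3, 0.5, 1.4]
finger_gap: 0.0401
grasp_force: 0.0
```

Call:
drive_tool([
  {"x": 0.5, "y": 0, "z": 0, "yaw": 0, "gripper": 4},
  {"x": 0.5, "y": 0, "z": 0, "yaw": 0, "gripper": 4},
  {"x": 0.5, "y": 0, "z": 0, "yaw": 0, "gripper": 4},
  {"x": 0.5, "y": 0, "z": 0, "yaw": 0, "gripper": 4},
  {"x": 0.5, "y": 0, "z": 0, "yaw": 0, "gripper": 4},
])

```text
t: 8.0
eef_pos: [0.5619, 0.1969, 0.0238]
eef_rot: [0.995, -0.101, -0.002, 0.0]
contact_force: [-6.8, 1.1, 2.0]
finger_gap: 0.0403
grasp_force: 0.0
```

```bash
python3 -c "
from h import *
tool()"
```

```text
t 8.0 stop [-0.2     0.1122] z 0.0238 yaw -11.63 F [-6.8  1.1  2. ] 0.04031550283210449
```

Call:
drive_tool([
  {"x": 0.5, "y": 0, "z": 0, "yaw": 0, "gripper": 4},
  {"x": 0.5, "y": 0, "z": 0, "yaw": 0, "gripper": 4},
  {"x": 0.5, "y": 0, "z": 0, "yaw": 0, "gripper": 4},
  {"x": 0.5, "y": 0, "z": 0, "yaw": 0, "gripper": 4},
  {"x": 0.5, "y": 0, "z": 0, "yaw": 0, "gripper": 4},
  {"x": 0.5, "y": 0, "z": 0, "yaw": 0, "gripper": 4},
])

```text
t: 8.6
eef_pos: [0.5912, 0.1909, 0.0238]
eef_rot: [0.995, -0.101, -0.002, 0.0]
contact_force: [-6.4, 1.9, 1.7]
finger_gap: 0.04
grasp_force: 0.0
```

Call:
drive_tool([
  {"x": 0.2, "y": 0, "z": 0, "yaw": 0, "gripper": 4},
  {"x": 0.2, "y": 0, "z": 0, "yaw": 0, "gripper": 4},
  {"x": 0.1, "y": 0, "z": 0, "yaw": 0, "gripper": 4},
])

```text
t: 8.9
eef_pos: [0.5962, 0.1899, 0.0238]
eef_rot: [0.995, -0.101, -0.002, 0.0]
contact_force: [-7.1, 2.0, 2.5]
finger_gap: 0.0398
grasp_force: 0.0
```

```bash
python3 -c "
from h import *
tool();grab('side','s4.png');grab('top','t4.png')
a=cv2.resize(cv2.imread('pics/s4.png')[180:320,160:340],None,fx=3,fy=3,interpolation=2)
b=cv2.resize(cv2.imread('pics/t4.png')[95:215,180:260],None,fx=3.5,fy=3.5,interpolation=2)[:420,:255]
cv2.imwrite('pics/c6.png',np.hstack([a,b]))"
```

```text
t 8.9 stop [-0.165   0.1123] z 0.0238 yaw -11.64 F [-7.1  2.   2.5] 0.039793987518633896
```

View pics/c6.png

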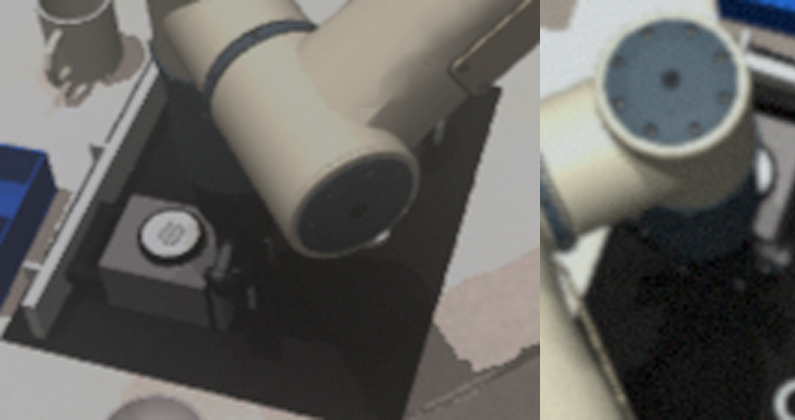

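The lamp is straight and still a few mm short of the bar (handle near crop (85,265)). I creep in and watch the force.

Call:
drive_tool([
  {"x": 0.1, "y": 0, "z": 0, "yaw": 0, "gripper": 4},
  {"x": 0.1, "y": 0, "z": 0, "yaw": 0, "gripper": 4},
  {"x": 0.1, "y": 0, "z": 0, "yaw": 0, "gripper": 4},
])

```text
t: 9.3
eef_pos: [0.599, 0.1894, 0.0238]
eef_rot: [0.995, -0.101, -0.002, 0.0]
contact_force: [-5.8, 1.0, 2.9]
finger_gap: 0.0398
grasp_force: 0.0
```

Call:
drive_tool([
  {"x": 0.1, "y": 0, "z": 0, "yaw": 0, "gripper": 4},
  {"x": 0.1, "y": 0, "z": 0, "yaw": 0, "gripper": 4},
])

```text
t: 9.5
eef_pos: [0.6001, 0.1891, 0.0238]
eef_rot: [0.995, -0.101, -0.003, 0.0]
contact_force: [-13.8, 3.3, 6.3]
finger_gap: 0.0402
grasp_force: 0.0
```

Call:
drive_tool([
  {"x": 0.1, "y": 0, "z": 0, "yaw": 0, "gripper": 4},
  {"x": 0, "y": 0, "z": 0, "yaw": 0, "gripper": 4},
])

```text
t: 9.7
eef_pos: [0.6001, 0.1891, 0.0237]
eef_rot: [0.995, -0.101, -0.004, 0.001]
contact_force: [-12.9, 3.1, 5.4]
finger_gap: 0.0402
grasp_force: 0.0
```

```bash
python3 -c "
from h import *
tool();print(robot.state()['torque'])"
```

```text
t 9.7 stop [-0.161   0.1122] z 0.0237 yaw -11.64 F [-12.9   3.1   5.4] 0.040221001076126896
[ 0.97145841  4.18094916 -0.01791829]
```

Call:
drive_tool([
  {"x": 0.1, "y": 0, "z": 0, "yaw": 0, "gripper": 4},
  {"x": 0.1, "y": 0, "z": 0, "yaw": 0, "gripper": 4},
  {"x": 0, "y": 0, "z": 0, "yaw": 0, "gripper": 4},
])

```text
t: 10.0
eef_pos: [0.6001, 0.189, 0.0237]
eef_rot: [0.995, -0.101, -0.005, 0.001]
contact_force: [-20.4, 5.0, 11.8]
finger_gap: 0.0403
grasp_force: 0.0
```

Call:
drive_tool([
  {"x": -0.3, "y": 0, "z": 0, "yaw": 0, "gripper": 4},
  {"x": -0.5, "y": 0, "z": 0, "yaw": 0, "gripper": 4},
  {"x": -1, "y": 0, "z": 0, "yaw": 0, "gripper": 4},
  {"x": -2, "y": 0, "z": 0, "yaw": 0, "gripper": 4},
  {"x": -2, "y": 0, "z": 0, "yaw": 0, "gripper": 4},
  {"x": -2, "y": 0, "z": -1, "yaw": 0, "gripper": 4},
  {"x": -2, "y": 0, "z": -2.5, "yaw": 0, "gripper": 4},
  {"x": -2, "y": 0, "z": -2.5, "yaw": 0, "gripper": 4},
  {"x": -1, "y": 0, "z": -2.5, "yaw": 0, "gripper": 4},
  {"x": -1, "y": 0, "z": -2.5, "yaw": 0, "gripper": 4},
  {"x": 0, "y": 0, "z": -2.5, "yaw": 0, "gripper": 4},
  {"x": 0, "y": 0, "z": -2.5, "yaw": 0, "gripper": 4},
  {"x": -1, "y": 0, "z": -2.5, "yaw": 0, "gripper": 4},
  {"x": -2, "y": -1, "z": -1, "yaw": 0, "gripper": 4},
  {"x": -2, "y": -1, "z": 0, "yaw": 0, "gripper": 4},
  {"x": -1, "y": -1, "z": 0, "yaw": 0, "gripper": 4},
  {"x": 0, "y": 0, "z": 0, "yaw": 0, "gripper": 4},
  {"x": 0, "y": 0, "z": 0, "yaw": 0, "gripper": 4},
])

```text
t: 11.8
eef_pos: [0.4181, 0.2576, 0.219]
eef_rot: [0.995, -0.101, -0.0, 0.0]
contact_force: [-0.5, 0.3, 0.1]
finger_gap: 0.0403
grasp_force: 0.0
```

```bash
python3 -c "
from h import *
tool();grab('side','s5.png');grab('top','t5.png')
a=cv2.resize(cv2.imread('pics/s5.png')[180:320,160:340],None,fx=3,fy=3,interpolation=2)
b=cv2.resize(cv2.imread('pics/t5.png')[95:215,180:260],None,fx=3.5,fy=3.5,interpolation=2)[:420,:255]
cv2.imwrite('pics/c7.png',np.hstack([a,b]))"
```

```text
t 11.8 stop [-0.3531  0.1425] z 0.219 yaw -11.59 F [-0.5  0.3  0.1] 0.040327585956353516
```

View pics/c7.png

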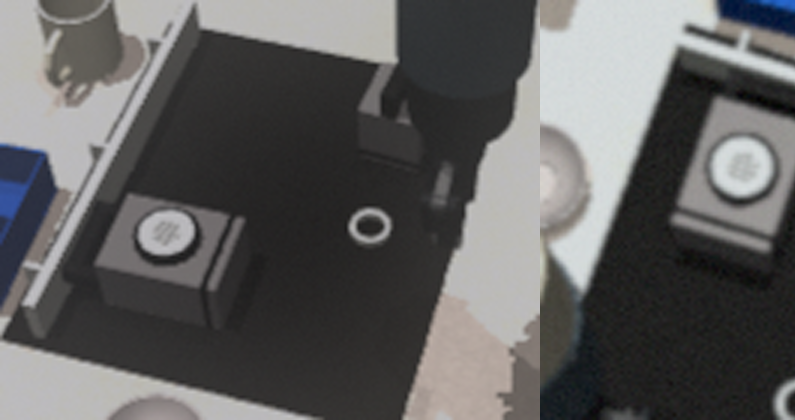

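The lamp lies lens-up (side (167,235)) with its handle against the bar. The ring and short lamp are in place. I check the lens position and hand in only if it fits.

```bash
python3 -c "
from h import *
a=stop(ray('s5.png',(160+167/3,180+233/3),.077));b=stop(ray('t5.png',(180+202/3.5,95+167/3.5),.077));print(a,b)
e=[stop(ray('t5.png',(180+u/3.5,95+v/3.5),.067)) for u,v in((137,215),(230,245))];print(e)
if abs(a[0]+.09)<.006 and abs(e[0][0]-e[1][0])<.004: print(robot.finish_job())
"
```

```text
[-0.09214349  0.11539136] [-0.0894309   0.11098762]
[array([-0.14145927,  0.14950264]), array([-0.14193544,  0.06980952])]
the job is handed in; nothing more can be done
None
```

The taller lamp now lies on its back with its lens up and its handle against the stop bar, square to within about 0.5 mm across its width. It was moved only by pushing, the shorter lamp and the ring stayed where they were, and the job was handed in at about 12 s.

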